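Seat a bracket in the corner of the bolting jig and hold it

TASK

Lift the aluminium bracket up and off the hook of the blue-footed stand, stand it foot down on the plate of the jig, and press it into the corner so that its foot lies flush against both brass fences at once. Finish while still holding it pressed there with the gripper, ready for bolting; do not let go, and leave the other things on the bench where they are.

Things in the scene. Friction and masses are not known exactly. Their poses are not given: they have to be found in the camera images.
- bracket: Loose aluminium bracket, 0.3 to 0.45 kg, an upside-down T: foot 50 (x) x 70 (y) x 20 mm; on its middle a web 20 (x) x 48 (y) mm up to z = 92 mm, with a window through it along x, 22 mm wide, z = 54 to 80 mm. Origin: centre of the foot's underside, z up. It hangs by the window's top edge on the peg of the hook stand, foot 60 mm above the bench, x axis along the peg.
- bracket_grip (a point): Middle of the bracket's web, 62 mm above the underside: a place to grip from above, the fingers closing along the bracket's y on the web's 48 mm width. Between the stand and the jig there is fixed equipment (moulds, a red basket, rod stands, a can with a green tube) up to about 0.2 m high: carry the bracket over it.
- hook_stand: Fixed stand, blue foot plate 100 (x) x 90 (y) x 12 mm, steel post 14 mm thick at x = +36, top at z = 148 mm. A level peg 8 mm thick, centre line at z = 136 mm, runs from the post to x = -52 mm (its -x points roughly to the robot). Origin: centre of the foot's underside. Stand and jig may change sides of the bench.
- peg_end (a point): Centre of the upturned end of the peg, [-62, 0, 144] mm in the hook stand's frame, 8 mm above the level part. The bracket must be raised between 8 and 18 mm to pass over it towards the stand's -x.
- jig: Fixed jig: dark steel plate 130 (x) x 140 (y) x 12 mm with two rigid, smooth brass fences (sliding friction about 0.2), 16 mm thick and 24 mm high above the plate: along the far (+x) edge, inner face at x = +49, from y = -70 to +48 mm; and along the left (+y) edge, inner face at y = +54, from x = -65 to +45 mm. Origin: centre of the plate's underside.
- corner (a point): Where the inner faces of the two fences meet, on the plate's top face; [49, 54, 12] mm in the jig's frame and with the same axes. With the bracket seated with its axes along the jig's, the bracket's origin lies at [-25, -35, 0] mm from here.
- far_fence: Brass fence along the far (+x) edge of the jig, part of the jig; origin on the plate's top face, midway through its thickness, at [57, 0, 12] mm in the jig's frame.
- side_fence: Brass fence along the left (+y) edge of the jig, part of the jig; origin on the plate's top face, midway through its thickness, at [-7, 62, 12] mm in the jig's frame.
- ball_stand_2: Bystander: black weighted stand with a black ball on a rod, 49x54x110 mm; origin under its middle.
- plaster_low: Bystander: lower of two stacked plaster mould halves, 80x88x24 mm; origin under its middle.
- plaster_top: Bystander: upper of two stacked plaster mould halves, 72x84x26 mm; origin under its middle.
- cork: Bystander: cork block 64x73x24 mm; origin under its middle.
- tin: Bystander: open tin with brass caps, 70 mm across, 32 mm high; origin under its middle.
- tape: Bystander: roll of masking tape lying flat, 88 mm across, 25 mm high; origin under its middle.
- pick: Bystander: wood-handled pick standing in a black block, 51x51x231 mm; origin under its middle.

How it is judged (in metres and radians):
On the way:
1. the bracket is held by the gripper, clear of the hook (contact force between bracket and the fingers above 1 N and contact force between bracket and hook_stand below 0.05 N and horizontal distance between bracket and hook_stand above 0.08 m and height (world z) of bracket above 0.03 m), for 0.2 s.
At the end, for the whole second after the job is handed in: Bracket foot down on the jig plate (within 3 mm, upright within 3 degrees), square to the fences within 3 degrees, pressed against both fences at once with over 1 N each, at rest, still held by the gripper (over 1 N) (contact force between bracket and far_fence above 1 N and contact force between bracket and side_fence above 1 N and contact force between bracket and the fingers above 1 N and z of bracket in the frame of corner between -0.003 and 0.003 m and x of bracket in the frame of corner above -0.04 m and y of bracket in the frame of corner above -0.04 m and angle between bracket's own z axis and vertical below 0.06 rad and (angle between the x axis of bracket and the x axis of jig, either way round below 0.05 rad or angle between the x axis of bracket and the y axis of jig, either way round below 0.05 rad) and linear speed of bracket below 0.01 m/s); the arm keeps its last pose, push and grip.
It fails at once if a bystander is moved by more than 2 cm or tipped (distance of any of ball_stand_2, plaster_low, plaster_top, cork, tin, tape, pick from where it was at the start of the episode above 0.02 m or angle between any of ball_stand_2, plaster_low, plaster_top, cork, tin, tape, pick's own z axis and vertical above 0.3 rad).
It also fails if it takes over 51 s, if anything falls off the work surface, if the arm or the gripper's body presses on something with over 40 N, if the wrist force passes 120 N, or if a joint passes its speed limit or range.

ROBOT

A 6-joint arm with a two-finger parallel gripper is mounted at the origin on a cart in front of the work surface, level with it; the furniture and walls round the work are solid. World frame = base frame: x ahead of the robot, y to its left, z up, the work surface at z = 0. Lengths are in mm, angles in rad, forces in N, time in s.
With the tool pointing down it reaches from about 200 to 875 mm from the base axis. Payload 3.4 kg.
Tool frame: the origin (TCP) lies on the mounting face of the last link; the fingertips stand 199 mm ahead of it and the grasp point (between the pads) lies 180 mm ahead of it; z points along the fingers, y is the line along which they close (so a half turn about z gives the same grasp; the last joint's range is limited). The gripper opens to 94 mm and grips with 3 to 60 N. Pads are 16 mm wide; open, the fingers measure 119 mm over their backs; the gripper's body (75 mm by 177 mm) begins 78 mm behind the grasp point.
Start: joints at [-1.442, 0.276, 1.505, -0, 1.361, -0.121], TCP at [142.141, -557.172, 404.693] pointing down, gripper open.
Joint ranges: [-2.89, 2.89], [-0.75, 2.08], [0.22, 2.7], [-1.18, 4.32], [0.11, 2.71], [-2.7, 2.7]. Speed limits (rad/s): [2.57, 2.57, 3.14, 3.14, 3.14, 3.14].

INTERFACE

Orientations are given as a unit quaternion [w, x, y, z].
In Python, from rig import status, read_camera, robot, nets gives the robot as it stands.
- The arm moves only by the tool carry_out, never from a script. Its arguments are lists of equal length, an entry for each row: "travel": the shift along the tool's x, y, z in mm, a list of three; "twist": the turn about the tool's z in degrees; "hand": the closure, from 0 (fully open) to 1 (shut). In form: {"travel": [[x, y, z], ...], "twist": [twist, ...], "hand": [hand, ...]}. A call has 1 to 20 rows; each row shifts and turns the commanded pose from where the row before left it, along the tool's axes as they then stand; what a row does not reach is not made up. A row lasts 1/10 s, in which the tool goes at most 50 mm and 8.59 degrees, less where a joint would pass 70% of its speed; a pose out of reach is approached as far as the arm can. A call is refused whole if a number of a shift passes 50 or a number of a turn 8.59, either way. A call with a gripper value outside its range is refused whole. The fingers move at their own pace and stop on an object; "squeeze" is the grip in N (left out, the last holds). Time passes only in rows, so rows that do not move let the fingers close. It gives the time, the measured TCP pose, the force, the opening and the grip force at its end, in the units of the state.
- status.read_state(): the state, without advancing time (a new reading comes with each control period).
- read_camera(name): name is "scene" or "side" or "wrist"; returns a dict with "frame" (384x512x3 uint8, red, green, blue), "range_z" (384x512 float32, mm along the optical axis (not along the pixel's ray), 0 where there is no reading), "fx", "fy", "cx", "cy" (pixels), "R" (3x3) and "t" (3): a world point X has camera coordinates R X + t. Camera axes: x right, y down, z forward; pixel columns grow to the right and rows downward; lengths in mm; the calibration is good to about 2 mm. A picture is of the moment at which its call begins.
- robot.job_done(): hands the job in; it is judged then, once.
Trained networks look in a picture, given as the dict that the camera call returned (one of the last four; its "shot" number tells which), for a name from the list of things; names that differ only in an ending like _2 or _b are one class to them, and where a whole thing is asked for, a point or a joint stands for the part that bears it (a point fixed in the world has none). Each returns a list of dicts, best first, with "conf" (0 to 1); they miss things now and then, are a little off and sometimes report something else, mostly with a low value. They report only what shows in the picture. A call takes as long as a camera call.
- nets.boxes_of(picture, label): "uv" ([column, row] in pixels, amid what is visible of it).
- nets.cut_out(picture, label): "pixels" (384x512 bool, what is visible of it) and "uv" ([column, row] in pixels, amid what is visible of it).
- nets.landmark_of(picture, label): "uv" ([column, row] in pixels: a listed point, or the origin of a listed thing).
The state is a dict: "clock": time; "q": joint angles; "dq": joint speeds; "joint_torque": joint torques, N m; "tcp_pos": TCP position; "ee_rot": TCP orientation; "wrist_force": force on the tool from outside, world axes, zero at the start; "moment": the same for the moment, N m; "grip_width": finger opening in mm; "grasp_force": force on a finger pad.
Only numpy, scipy, OpenCV 4.12 (cv2) and the standard library are available. Lean on these libraries where they do the work, as an engineer would, in place of code of your own. Each camera call takes 0.05 s, during which the arm holds its last target. There are 200 camera calls.

## Working session

There is one attempt and no reset: what is moved stays moved. The work goes in short steps, Python scripts to look and compute and a tool call to move; the robot and the scene stay as the last step left them, time stands still between calls to the robot, and variables do not carry over. Pictures are saved under pics/ and viewed, at most 10 in all, crops included, and the job is handed in when it is done.

Besides the shell and the picture viewer there is one more tool, called as name([rows], argument=value, ...), one row to a line, values as JSON. carry_out: Moves the arm, as the interface text tells. Its arguments: {"type":"object","properties":{"travel":{"type":"array","items":{"type":"array","items":{"type":"number"}}},"twist":{"type":"array","items":{"type":"number"}},"hand":{"type":"array","items":{"type":"number"}},"squeeze":{"type":"number"}},"required":["travel","twist","hand"]}

```bash
mkdir -p pics; ls
cat > h.py <<'E'
import numpy as np, cv2
from rig import status, read_camera, robot, nets
def cloud(p):
    z=p["range_z"]; v,u=np.mgrid[:384,:512]
    c=np.stack([(u-p["cx"])/p["fx"]*z,(v-p["cy"])/p["fy"]*z,z],-1)
    w=(c-p["t"])@p["R"]; w[z<=0]=np.nan; return w
def proj(p,X):
    c=p["R"]@np.asarray(X,float)+p["t"]; return [p["fx"]*c[0]/c[2]+p["cx"],p["fy"]*c[1]/c[2]+p["cy"]]
E
python3 - <<'E'
from h import *
s=status.read_state(); print({k:np.round(v,3) for k,v in s.items()})
ims=[]
for n in ["scene","side"]:
    p=read_camera(n); W=cloud(p); np.save(n+"W.npy",W); ims.append(p["frame"]); cv2.imwrite(n+".png",p["frame"][...,::-1])
    print(n, "cam at",np.round(-p["R"].T@p["t"]))
    for l in ["bracket","hook_stand","jig","far_fence","side_fence","corner","bracket_grip","peg_end"]:
        for f in (nets.landmark_of,nets.cut_out):
            r=f(p,l)
            if not r: print(l,f.__name__,None); continue
            b=r[0]; u,v=np.round(b["uv"]).astype(int); o=[l,f.__name__,round(b["conf"],2),u,v,np.round(W[min(v,383),min(u,511)])]
            if "pixels" in b: 
                q=W[b["pixels"]]; q=q[~np.isnan(q[:,0])]; np.save(f"{n}_{l}.npy",q); o+=[len(q),np.round(np.percentile(q,[2,50,98],axis=0)).tolist() if len(q) else None]
            print(*o)
cv2.imwrite("pics/a.png",cv2.resize(np.hstack(ims)[...,::-1],(800,300)))
E
```

```text
pics
{'clock': np.float64(0.0), 'q': array([-1.442,  0.277,  1.506, -0.   ,  1.361, -0.121]), 'dq': array([-0.001,  0.001,  0.002, -0.001, -0.002, -0.001]), 'joint_torque': array([ 1.0000e-03, -4.0457e+01, -2.3723e+01,  7.0000e-02,  3.4000e-02,
       -0.0000e+00]), 'tcp_pos': array([ 142.109, -556.948,  403.839]), 'ee_rot': array([-0.001,  0.992,  0.125, -0.   ]), 'wrist_force': array([-1.092, -0.43 , -0.281]), 'moment': array([-0.053, -0.016,  0.   ]), 'grasp_force': np.float64(0.0), 'grip_width': np.float64(93.838)}
scene cam at [-487. -536.  635.]
bracket call 0.57 343 248 [ 546. -247.   15.]
bracket call 0.18 178 147 [672. 422. 190.] 91 [[666.0, 409.0, 156.0], [673.0, 415.0, 194.0], [683.0, 425.0, 228.0]]
hook_stand call 0.49 136 232 [335. 336.  25.]
hook_stand call None
jig call None
jig call 0.64 335 252 [ 519. -233.   12.] 1795 [[440.0, -319.0, 2.0], [509.0, -250.0, 12.0], [573.0, -187.0, 37.0]]
far_fence call 0.96 339 244 [ 559. -231.   17.]
far_fence call 0.73 348 244 [ 559. -257.   24.] 379 [[553.0, -310.0, 12.0], [563.0, -258.0, 27.0], [579.0, -198.0, 37.0]]
side_fence ca
[... 1191 characters left out ...]
3.0, -239.0, 11.0], [554.0, -173.0, 36.0]]
side_fence call 0.45 262 188 [ 492. -181.   -0.]
side_fence call 0.52 263 184 [ 488. -176.   21.] 216 [[442.0, -242.0, 7.0], [488.0, -183.0, 24.0], [538.0, -172.0, 37.0]]
corner call 0.97 247 185 [541. -32. 103.]
corner call 0.84 265 180 [ 481. -186.   33.] 531 [[442.0, -316.0, -2.0], [496.0, -234.0, 11.0], [555.0, -173.0, 36.0]]
bracket_grip call 0.86 239 240 [544. 312. 145.]
bracket_grip call 0.67 242 254 [539. 312.  98.] 664 [[512.0, 259.0, 11.0], [536.0, 309.0, 84.0], [566.0, 327.0, 151.0]]
peg_end call 0.61 261 238 [491. 177.  43.]
peg_end call 0.8 232 271 [572. 282.   9.] 1010 [[505.0, 141.0, -2.0], [571.0, 290.0, 11.0], [613.0, 335.0, 141.0]]
```

View pics/a.png

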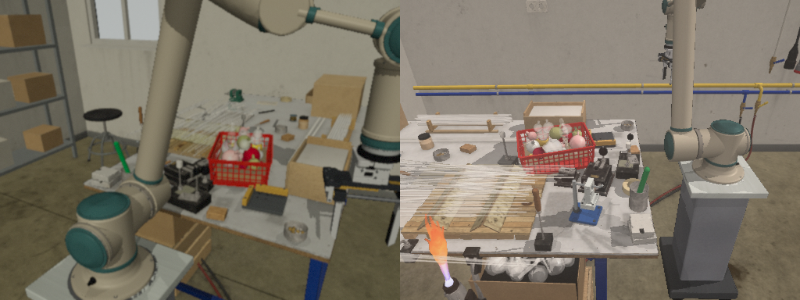

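The scene view shows the jig just left of the robot's start side, near scene pixel (335,252). The side view shows the blue-footed stand with the bracket near pixel (242,254), and the red basket sits between the two. Next I'll fit the poses from the point clouds and check where the wrist camera sits.

Run:
```python
from h import *
p=read_camera("wrist"); s=status.read_state()
print("wristcam",np.round(-p["R"].T@p["t"]),np.round(p["R"],2).tolist(),p["fx"])
def rect(q,n):
    if len(q)<8: print(n,len(q));return
    r=cv2.minAreaRect(q[:,:2].astype(np.float32)); print(n,len(q),np.round(r[0],1),np.round(r[1],1),round(r[2],1))
j=np.load("scene_jig.npy"); rect(j[(j[:,2]>8)&(j[:,2]<16)],"plate"); rect(j[(j[:,2]>32)&(j[:,2]<40)],"fencetops")
for n in ("side","scene"):
    W=np.load(n+"W.npy"); img=cv2.imread(n+".png"); X=W.reshape(-1,3); C=img.reshape(-1,3).astype(int)
    near=(abs(X[:,0]-548)<110)&(abs(X[:,1]-300)<110)
    blue=near&(C[:,0]>C[:,2]+50)&(abs(X[:,2]-12)<7); rect(X[blue],n+" bluefoot")
    post=near&(X[:,2]>95)&(X[:,2]<165); 
    rect(X[near&(abs(X[:,2]-80)<5)],n+" foot top z80"); rect(X[near&(abs(X[:,2]-152)<5)],n+" web top z152"); rect(X[near&(abs(X[:,2]-70)<8)],n+" foot side")
print("max heights grid (x by y 100mm)")
W=np.vstack([np.load("sideW.npy").reshape(-1,3),np.load("sceneW.npy").reshape(-1,3)])
for y in range(-700,700,100):
    print(y,[int(np.nanpercentile(W[(W[:,0]>=x)&(W[:,0]<x+100)&(W[:,1]>=y)&(W[:,1]<y+100),2],99)) if ((W[:,0]>=x)&(W[:,0]<x+100)&(W[:,1]>=y)&(W[:,1]<y+100)).sum()>5 else -1 for x in range(0,900,100)])
img=cv2.imread("side.png")[190:320,180:330]; a=cv2.resize(img,(600,520),interpolation=cv2.INTER_CUBIC); cv2.imwrite("pics/b.png",a)
```

```text
wristcam [ 213. -540.  384.] [[0.25, -0.97, 0.0], [-0.94, -0.24, 0.26], [-0.25, -0.06, -0.97]] 334.6810915038518
plate 1122 [ 518.7 -253.9] [157.8 137.2] 2.5
fencetops 254 [ 532.1 -223.6] [ 86.6 186.4] 50.0
side bluefoot 422 [551.2 287.5] [88.7 90.7] 78.6
side foot top z80 229 [545.5 298.9] [88.7 65.2] 13.1
side web top z152 99 [559.4 284.3] [48.6 62.3] 75.7
side foot side 188 [545.5 299.7] [89.7 66. ] 13.7
scene bluefoot 0
scene foot top z80 1
scene web top z152 2
scene foot side 1
max heights grid (x by y 100mm)
-700 [-700, 342, -1, -1, -1, -1, -1, -1, -1]
-600 [625, 623, 615, -2, -1, -1, -1, -1, -1]
-500 [644, 645, -1, 29, 12, 2, 131, 117, 129]
-400 [646, 610, -1, 30, 29, 67, 131, 103, 130]
-300 [648, 638, -1, 1, 27, 114, 118, 118, 118]
-200 [9, 651, 652, 25, 36, 114, 163, 178, 115]
-100 [221, 638, 650, 149, 99, 123, 216, 168, 160]
0 [221, 352, 345, 151, 94, 114, 115, 121, 115]
100 [1, 0, -714, 24, 65, 70, 76, 110, 145]
200 [-1, -1, -1, 197, 142, 150, 10, 142, 143]
300 [-1, -1, -1, 51, 48, 148, 25, 113, 78]
400 [-1, -1, -1, 49, 9, 1, 226, 30, 59]
500 [-1, -1, -1, -1, -1, -1, 65, 65, 65]
600 [-1, -1, -1, -1, -1, -1, -1, -1, -1]
```

View pics/b.png

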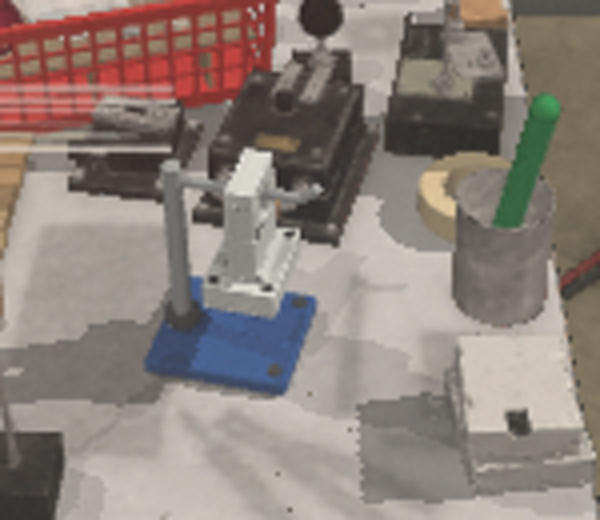

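The crop shows the bracket's web hanging on the peg between the post (crop pixel 175,240) and the upturned peg end near (320,190), which points to the robot. The stand's yaw is about 13°. I'll fly over the jig first and look down with the wrist camera.

carry_out([
  [0,0,-45],
  [0,0,-45],
  [43,-21,0],
  [43,-21,0],
  [43,-21,0],
  [43,-21,0],
  [43,-21,0],
  [43,-21,0],
  [43,-21,0],
  [43,-21,0],
  [43,-21,0],
  [43,-21,0],
  [0,0,0],
  [0,0,0],
], twist=[0,0,0,0,0,0,0,0,0,0,0,0,0,0], hand=[0,0,0,0,0,0,0,0,0,0,0,0,0,0])

```text
clock: 3.15
tcp_pos: [507.5, -246.6, 494.4]
ee_rot: [0.0, 0.992, 0.126, -0.0]
wrist_force: [-1.2, -0.3, -0.5]
grip_width: 94.1
grasp_force: 0.0
```

```bash
cat > jig.py <<'E'
from h import *
p=read_camera("wrist"); W=cloud(p); s=status.read_state()
print(np.round(s["tcp_pos"]),np.round(s["ee_rot"],3))
for l in ["corner","jig","far_fence","side_fence"]:
    r=nets.landmark_of(p,l)
    if r:
        u,v=np.round(r[0]["uv"]).astype(int); print(l,round(r[0]["conf"],2),u,v,np.round(W[np.clip(v,0,383),np.clip(u,0,511)]))
near=(abs(W[...,0]-510)<110)&(abs(W[...,1]+245)<110)
z=W[...,2]
for lo,hi,n in((6,18,"plate"),(31,41,"fence")):
    m=(near&(z>lo)&(z<hi)).astype(np.uint8); k,lab,st,_=cv2.connectedComponentsWithStats(m)
    for i in np.argsort(-st[1:,4])[:3]+1:
        if st[i,4]<50: continue
        q=W[lab==i]; r=cv2.minAreaRect(q[:,:2].astype(np.float32)); print(n,len(q),np.round(r[0],1),np.round(r[1],1),round(r[2],1),"z",round(np.median(q[:,2]),1))
np.save("jigW.npy",W); cv2.imwrite("jig.png",p["frame"][...,::-1]); cv2.imwrite("pics/c.png",p["frame"][...,::-1])
E
python3 jig.py
```

```text
[ 507. -247.  494.] [ 0.     0.992  0.125 -0.001]
corner 0.7 228 119 [ 555. -191.   12.]
jig 0.79 262 164 [ 507. -250.   12.]
far_fence 0.93 270 121 [ 567. -245.   36.]
side_fence 0.83 218 159 [ 503. -192.   35.]
plate 7298 [ 511.  -250.2] [130.2 140.3] 6.8 z 11.4
plate 87 [ 593.2 -175.3] [ 2.4 83.7] 17.1 z 14.0
fence 1173 [ 569.2 -254.1] [ 16.  117.8] 7.0 z 35.3
fence 1008 [ 493.9 -190. ] [110.   16.2] 7.0 z 35.3
```

View pics/c.png

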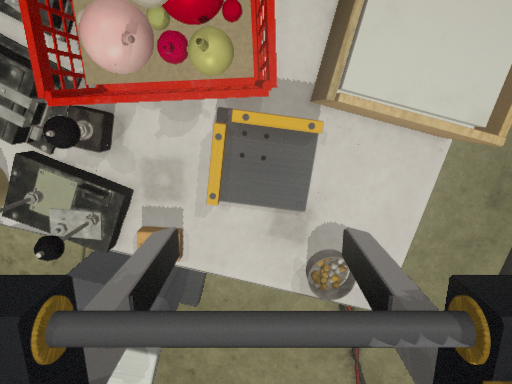

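The wrist view shows the jig plate's centre near pixel (262,164), with yellow brass fences along its top and left edges. The basket lies beyond the far fence. The fits match the given sizes: jig centre (511,-250), yaw 7.0°, so the seated bracket origin is (532.5,-228.2,12). Next I'll move over the stand.

carry_out([
  [14,-43.5,0],
  [14,-43.5,0],
  [14,-43.5,0],
  [14,-43.5,0],
  [14,-43.5,0],
  [14,-43.5,0],
  [14,-43.5,0],
  [14,-43.5,0],
  [14,-43.5,0],
  [14,-43.5,0],
  [14,-43.5,0],
  [14,-43.5,0],
  [0,0,0],
  [0,0,0],
], twist=[0,0,0,0,0,0,0,0,0,0,0,0,0,0], hand=[0,0,0,0,0,0,0,0,0,0,0,0,0,0])

```text
clock: 4.8
tcp_pos: [540.8, 299.8, 494.3]
ee_rot: [0.001, 0.992, 0.125, -0.0]
wrist_force: [-0.5, -0.2, -0.5]
grip_width: 94.0
grasp_force: 0.0
```

```bash
cat > st.py <<'E'
from h import *
import sys
p=read_camera("wrist"); W=cloud(p); s=status.read_state(); z=W[...,2]; C=p["frame"].astype(int)
print(np.round(s["tcp_pos"],1),np.round(s["ee_rot"],4),np.round(s["q"],2))
near=(abs(W[...,0]-540)<100)&(abs(W[...,1]-300)<100)
blue=C[...,2]>C[...,0]+50
for m,n in((near&blue&(z>5)&(z<19),"blue"),(near&(z>74)&(z<86),"foottop80"),(near&(z>145)&(z<158),"webtop152"),(near&(z>128)&(z<145),"peg")):
    k,lab,st,_=cv2.connectedComponentsWithStats(m.astype(np.uint8))
    for i in np.argsort(-st[1:,4])[:3]+1:
        if st[i,4]<15: continue
        q=W[lab==i]; r=cv2.minAreaRect(q[:,:2].astype(np.float32)); print(n,len(q),np.round(r[0],1),np.round(r[1],1),round(r[2],1),"z",round(np.median(q[:,2]),1))
for l in ["bracket","bracket_grip","hook_stand","peg_end"]:
    r=nets.landmark_of(p,l)
    if r:
        u,v=np.round(r[0]["uv"]).astype(int); print(l,round(r[0]["conf"],2),u,v,np.round(W[np.clip(v,0,383),np.clip(u,0,511)]))
cv2.imwrite(f"pics/{sys.argv[1]}.png",p["frame"][...,::-1])
E
python3 st.py d
```

```text
[540.8 298.9 494.5] [ 6.000e-04  9.923e-01  1.241e-01 -2.000e-04] [ 0.39  0.31  1.24 -0.    1.59  1.71]
blue 1320 [559.3 297.3] [55.3 96.9] 77.1 z 11.3
blue 524 [574.8 252.1] [39.5 46.4] 77.6 z 11.3
foottop80 726 [541.7 301.1] [38.1 49.7] 76.8 z 79.4
foottop80 277 [546.7 259.3] [22.8 21.8] 73.7 z 79.4
webtop152 979 [538.3 285.7] [48.3 19.8] 77.2 z 151.2
webtop152 152 [589.7 273.9] [12.6 13.3] 86.3 z 147.2
webtop152 40 [495.3 295.5] [7.1 7.5] 40.7 z 146.0
peg 386 [560.8 285.7] [26.3 72.1] 56.2 z 138.7
peg 218 [510.8 292. ] [ 8.  30.8] 77.0 z 139.0
peg 36 [544.  267.5] [14.3  0.9] 80.8 z 136.7
bracket 0.83 268 174 [547. 291. 113.]
peg_end 0.92 250 227 [495. 298. 147.]
```

View pics/d.png

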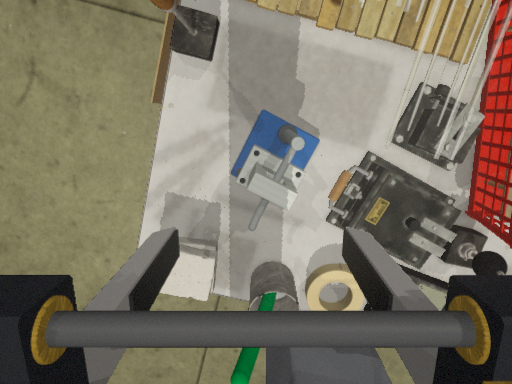

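The wrist view shows the blue foot near pixel (275,145), the post top at (297,143), the web top around (275,180) and the peg end at (250,227). The web centre measures (538.3,285.7) with yaw -12.9°. I'll align over it and descend partway.

carry_out([
  [-5.7,12.2,0],
  [0,0,0],
  [0,0,0],
  [0,0,0],
  [0,0,0],
  [0,0,40],
  [0,0,40],
  [0,0,0],
  [0,0,0],
], twist=[0,6.8,6.8,6.8,6.8,0,0,0,0], hand=[0,0,0,0,0,0,0,0,0], squeeze=40)

```text
clock: 5.95
tcp_pos: [538.2, 285.8, 415.1]
ee_rot: [0.0, 0.994, -0.113, -0.0]
wrist_force: [0.7, 0.5, 0.7]
grip_width: 93.9
grasp_force: 0.0
```

```bash
python3 st.py e
```

```text
[538.7 286.2 416.6] [-5.000e-04  9.936e-01 -1.126e-01  1.300e-03] [ 0.37  0.32  1.41 -0.    1.41  2.17]
blue 1418 [551.  259.6] [42.8 96. ] 77.0 z 11.2
blue 1306 [583.  299.6] [41.9 52.1] 76.1 z 11.2
foottop80 771 [533.8 266.3] [30.  49.8] 77.0 z 79.3
foottop80 731 [542.8 305.4] [29.1 50. ] 75.7 z 79.3
webtop152 1648 [538.7 285.8] [48.  20.6] 75.3 z 151.1
webtop152 273 [590.1 273.7] [12.5 13.1] 76.6 z 147.1
webtop152 61 [495.5 296. ] [6.5 8.1] 77.1 z 146.3
peg 693 [564.4 279.8] [47.9 38.1] 77.2 z 138.7
peg 356 [509.3 292.5] [ 7.5 32.4] 77.2 z 139.2
peg 19 [595.  272.7] [11.6  3.2] 77.2 z 132.8
bracket 0.56 260 184 [555. 281. 140.]
bracket_grip 0.94 262 197 [547. 281. 150.]
hook_stand 0.88 261 158 [574. 275. 139.]
peg_end 0.63 259 259 [496. 295. 146.]
```

Aligned within 0.5 mm. I'll descend 115 mm and close.

carry_out([
  [0,0,30],
  [0,0,30],
  [0,0,30],
  [0,0,25],
  [0,0,0],
  [0,0,0],
  [0,0,0],
  [0,0,0],
  [0,0,0],
  [0,0,0],
  [0,0,0],
  [0,0,0],
  [0,0,0],
  [0,0,0],
  [0,0,0],
  [0,0,0],
  [0,0,0],
  [0,0,0],
], twist=[0,0,0,0,0,0,0,0,0,0,0,0,0,0,0,0,0,0], hand=[0,0,0,0,0,1,1,1,1,1,1,1,1,1,1,1,1,1], squeeze=40)

```text
clock: 8.0
tcp_pos: [538.2, 286.8, 299.9]
ee_rot: [-0.0, 0.994, -0.112, 0.0]
wrist_force: [-0.4, 1.4, 3.5]
grip_width: 47.6
grasp_force: 40.0
```

The grip holds at 47.6 mm and 40 N. I'll lift 13 mm slowly.

carry_out([
  [0,0,-4],
  [0,0,-4],
  [0,0,-5],
  [0,0,0],
  [0,0,0],
  [0,0,0],
], twist=[0,0,0,0,0,0], hand=[1,1,1,1,1,1])

```text
clock: 8.6
tcp_pos: [538.0, 286.6, 312.3]
ee_rot: [0.0, 0.994, -0.112, -0.0]
wrist_force: [-0.0, 0.2, -4.1]
grip_width: 47.7
grasp_force: 40.0
```

Run:
```python
from h import *
W=np.load("sideW.npy").reshape(-1,3)
for x in range(340,500,20): print(x,[int(np.nanmax(np.r_[-1,W[(abs(W[:,0]-x-10)<10)&(abs(W[:,1]-y-10)<10),2]])) for y in range(200,380,20)])
s=status.read_state(); print(s["tcp_pos"],s["wrist_force"])
p=read_camera("side"); W=cloud(p); m=(abs(W[...,0]-540)<60)&(abs(W[...,1]-290)<60)&(W[...,2]>60)&(W[...,2]<78)
q=W[m]; print(len(q),np.percentile(q[:,2],[1,5,50]))
cv2.imwrite("pics/f.png",cv2.resize(p["frame"][190:290,200:310,::-1],(660,600),interpolation=cv2.INTER_CUBIC))
```

```text
340 [87, -1, 105, 200, 197, -1, 50, 51, 50]
360 [89, -1, 126, 172, 1, -1, 50, 50, 50]
380 [88, 89, 88, 89, 1, -1, 50, 50, 50]
400 [2, 1, 0, 1, 0, 0, 48, 50, 49]
420 [0, 0, 0, 1, 1, 0, 0, 0, 0]
440 [1, 1, 1, 0, 0, 0, 0, 2, 0]
460 [0, 0, 0, 0, 0, 0, 0, 0, 0]
480 [0, 0, 10, 5, 145, 146, 1, 1, 0]
[538.00527082 286.61574608 312.34093108] [-0.03215292  0.20873463 -4.13971515]
71 [61.31110113 62.74522756 74.01069222]
```

View pics/f.png

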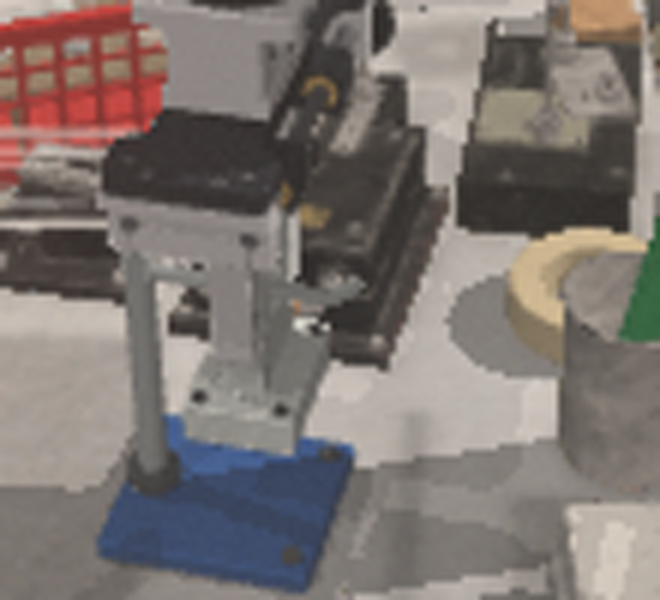

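The side view shows the bracket held in the gripper near crop pixel (235,380), with its window clear of the peg. The 4.1 N on the wrist matches its weight. I'll slide back 80 mm along the peg, then go up.

carry_out([
  [-8,0,0],
  [-12,0,0],
  [-12,0,0],
  [-12,0,0],
  [-12,0,0],
  [-12,0,0],
  [-12,0,0],
  [0,0,0],
  [0,0,0],
], twist=[0,0,0,0,0,0,0,0,0], hand=[1,1,1,1,1,1,1,1,1])

```text
clock: 9.55
tcp_pos: [460.1, 304.7, 312.9]
ee_rot: [-0.0, 0.994, -0.112, 0.001]
wrist_force: [1.2, -0.1, -3.9]
grip_width: 47.5
grasp_force: 40.0
```

carry_out([
  [0,0,-47.5],
  [0,0,-47.5],
  [0,0,-47.5],
  [0,0,-47.5],
  [15,43.6,0],
  [15,43.6,0],
  [15,43.6,0],
  [15,43.6,0],
  [15,43.6,0],
  [15,43.6,0],
  [15,43.6,0],
  [15,43.6,0],
  [15,43.6,0],
  [15,43.6,0],
  [15,43.6,0],
  [15,43.6,0],
  [0,0,0],
  [0,0,0],
], twist=[0,0,0,0,0,0,0,0,0,0,0,0,0,0,0,0,0,0], hand=[1,1,1,1,1,1,1,1,1,1,1,1,1,1,1,1,1,1])

```text
clock: 11.35
tcp_pos: [519.1, -247.4, 501.9]
ee_rot: [-0.0, 0.994, -0.114, -0.0]
wrist_force: [-0.3, -0.6, -5.0]
grip_width: 47.8
grasp_force: 40.0
```

carry_out([
  [0,0,0],
  [0,0,0],
  [0,0,0],
  [0,0,45],
  [0,0,45],
  [0,0,45],
  [0,0,45],
  [0,0,30],
  [0,0,0],
  [0,0,0],
  [0,0,0],
], twist=[-6.6,-6.6,-6.7,0,0,0,0,0,0,0,0], hand=[1,1,1,1,1,1,1,1,1,1,1])

```text
clock: 12.45
tcp_pos: [520.0, -245.8, 295.2]
ee_rot: [0.001, 0.998, 0.061, 0.002]
wrist_force: [0.4, -0.6, -3.5]
grip_width: 48.1
grasp_force: 40.0
```

Run:
```python
from h import *
s=status.read_state(); print(np.round(s["tcp_pos"],1),np.round(s["ee_rot"],4),np.round(s["wrist_force"],1))
p=read_camera("wrist"); W=cloud(p)
cv2.imwrite("pics/g.png",p["frame"][...,::-1])
def rect(q,n):
    r=cv2.minAreaRect(q[:,:2].astype(np.float32)); print(n,len(q),np.round(r[0],1),np.round(r[1],1),round(r[2],1),"z",np.median(q[:,2]))
d=s["tcp_pos"]; near=(abs(W[...,0]-d[0])<50)&(abs(W[...,1]-d[1])<50)
b=d[2]-240
for z0,n in((b+20,"foot top"),(b+92,"web top")):
    m=near&(abs(W[...,2]-z0)<7); 
    if m.sum()>20: rect(W[m],n)
```

```text
[ 520.  -245.8  295.2] [0.0015 0.9981 0.0615 0.0021] [ 0.4 -0.6 -3.5]
foot top 3563 [ 533.4 -246.2] [25.3 70.1] 7.5 z 74.68266838989246
web top 6479 [ 521.  -247.4] [21.  72.5] 7.3 z 146.4020298032478
```

View pics/g.png

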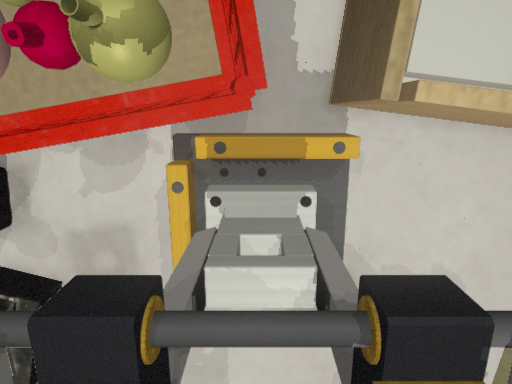

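The view shows the bracket upright in the fingers at pixel (260,250), square to the fences at (275,147) and (180,215), with a gap to both. I'll lower it to the plate.

carry_out([
  [0,0,13],
  [0,0,13],
  [0,0,12],
  [0,0,0],
  [0,0,2],
  [0,0,1],
  [0,0,1],
  [0,0,0],
  [0,0,0],
], twist=[0,0,0,0,0,0,0,0,0], hand=[1,1,1,1,1,1,1,1,1])

```text
clock: 13.4
tcp_pos: [519.0, -245.6, 252.0]
ee_rot: [0.0, 0.998, 0.061, 0.0]
wrist_force: [-1.5, 1.2, 6.2]
grip_width: 47.9
grasp_force: 40.0
```

carry_out([
  [3,-3,0],
  [3,-3,0],
  [3,-3,0],
  [3,-3,0],
  [1,-1,0],
  [0,0,0],
  [0,0,0],
  [0,0,0],
], twist=[0,0,0,0,0,0,0,0], hand=[1,1,1,1,1,1,1,1])

```text
clock: 14.2
tcp_pos: [531.0, -231.5, 252.0]
ee_rot: [0.001, 0.998, 0.061, 0.001]
wrist_force: [-0.5, -0.7, 5.5]
grip_width: 47.7
grasp_force: 40.0
```

carry_out([
  [1,0,0],
  [1,0,0],
  [1,0,0],
  [0,0,0],
  [0,0,0],
], twist=[0,0,0,0,0], hand=[1,1,1,1,1])

```text
clock: 14.7
tcp_pos: [533.4, -231.0, 252.0]
ee_rot: [0.001, 0.998, 0.061, 0.001]
wrist_force: [-1.1, -0.9, 7.3]
grip_width: 47.5
grasp_force: 40.0
```

carry_out([
  [0,-1,0],
  [0,-1,0],
  [0,-1,0],
  [0,0,0],
  [0,0,0],
], twist=[0,0,0,0,0], hand=[1,1,1,1,1])

```text
clock: 15.2
tcp_pos: [533.1, -228.5, 252.0]
ee_rot: [0.001, 0.998, 0.061, 0.001]
wrist_force: [-2.8, -1.5, 6.3]
grip_width: 47.6
grasp_force: 40.0
```

carry_out([
  [0,-1,0],
  [0,-1,0],
  [0,0,0],
  [0,0,0],
], twist=[0,0,0,0], hand=[1,1,1,1])

```text
clock: 15.6
tcp_pos: [532.9, -226.5, 252.0]
ee_rot: [0.001, 0.998, 0.061, 0.001]
wrist_force: [-1.7, -2.3, 5.7]
grip_width: 48.1
grasp_force: 40.0
```

carry_out([
  [1,0,0],
  [1,0,0],
  [0,0,0],
  [0,0,0],
], twist=[0,0,0,0], hand=[1,1,1,1])

```text
clock: 16.0
tcp_pos: [533.7, -226.4, 252.0]
ee_rot: [0.001, 0.998, 0.062, -0.001]
wrist_force: [-5.9, -3.3, 8.2]
grip_width: 47.9
grasp_force: 40.0
```

carry_out([
  [0,-1,0],
  [0,-1,0],
  [0,0,0],
  [0,0,0],
], twist=[0,0,0,0], hand=[1,1,1,1])

```text
clock: 16.4
tcp_pos: [533.5, -225.5, 252.1]
ee_rot: [0.003, 0.998, 0.062, -0.001]
wrist_force: [-6.4, -6.1, 7.8]
grip_width: 47.7
grasp_force: 40.0
```

carry_out([
  [0,-1,0],
  [0,-1,0],
  [0,0,0],
  [0,0,0],
], twist=[0,0,0,0], hand=[1,1,1,1])

```text
clock: 16.8
tcp_pos: [533.5, -224.7, 252.2]
ee_rot: [0.004, 0.998, 0.062, -0.001]
wrist_force: [-5.6, -11.0, 7.1]
grip_width: 47.8
grasp_force: 40.0
```

carry_out([
  [1,0,0],
  [1,0,0],
  [0,0,0],
  [0,0,0],
  [0,0,0],
], twist=[0,0,0,0,0], hand=[1,1,1,1,1])

```text
clock: 17.3
tcp_pos: [534.3, -224.6, 252.2]
ee_rot: [0.004, 0.998, 0.062, -0.002]
wrist_force: [-11.0, -11.4, 8.8]
grip_width: 47.6
grasp_force: 40.0
```

Run:
```python
from h import *
s=status.read_state(); print(np.round(s["tcp_pos"],1),np.round(s["ee_rot"],4),np.round(s["wrist_force"],1),np.round(s["moment"],2))
p=read_camera("wrist"); W=cloud(p); C=p["frame"].astype(int)
cv2.imwrite("pics/i.png",p["frame"][80:320,100:420,::-1].repeat(2,0).repeat(2,1))
def rect(m,n):
    q=W[m]
    if len(q)<20: return
    k,lab,st,_=cv2.connectedComponentsWithStats(m.astype(np.uint8))
    for i in np.argsort(-st[1:,4])[:2]+1:
        if st[i,4]<60: continue
        q=W[lab==i]; r=cv2.minAreaRect(q[:,:2].astype(np.float32)); A=np.c_[q[:,:2]-q[:,:2].mean(0),np.ones(len(q))]; c=np.linalg.lstsq(A,q[:,2],rcond=None)[0]
        print(n,len(q),np.round(r[0],1),np.round(r[1],1),round(r[2],1),"z",round(c[2],1),"slope",np.round(c[:2],3))
near=(abs(W[...,0]-520)<90)&(abs(W[...,1]+240)<90); z=W[...,2]
yel=C[...,0]>C[...,2]+60
rect(near&yel&(abs(z-36)<6),"fence"); rect(near&~yel&(abs(z-32)<4)&(C.min(-1)>110),"foottop"); rect(near&(abs(z-104)<5)&(C.min(-1)>110),"webtop")
```

```text
[ 534.3 -224.6  252.2] [ 0.0045  0.998   0.0623 -0.0025] [-11.  -11.4   8.8] [-2.    1.96 -0.28]
fence 4825 [ 569.6 -253.8] [ 16.2 117.6] 7.0 z 35.2 slope [-0.039 -0.004]
fence 939 [ 530.5 -185.1] [37.2 16. ] 6.4 z 35.1 slope [-0.027 -0.006]
foottop 2738 [ 545.6 -226.5] [25.4 69.9] 7.4 z 32.1 slope [-0.051 -0.017]
webtop 5135 [ 533.7 -227.1] [21.3 48.1] 6.5 z 103.4 slope [-0.058 -0.016]
webtop 279 [ 546.6 -256.4] [ 1.6 10.7] 6.9 z 104.3 slope [-0.318 -0.027]
```

View pics/i.png

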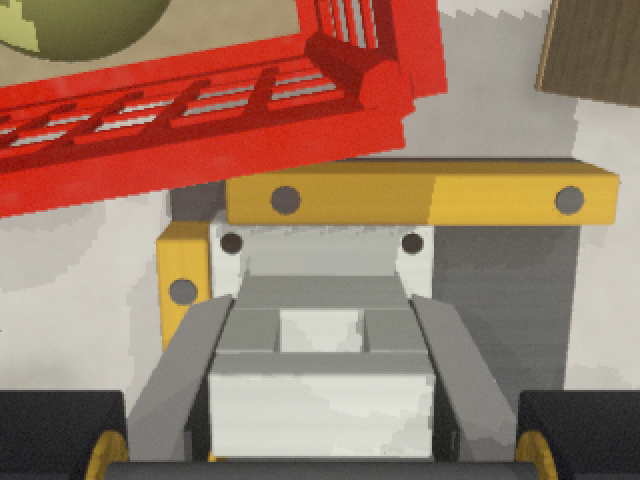

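The foot lies flush on both fences: its far edge is along crop row 225 and its left edge along crop column 210. It presses with about 11 N each way, is square within 0.5°, and tilts only about 0.02 rad. I'll hand in.

```bash
python3 -c "
from rig import robot; print(robot.job_done())"
```

```text
the job is handed in; nothing more can be done
None
```

The bracket is off the hook, standing foot down on the jig plate and pressed flush against both brass fences with about 11 N each way, still gripped at 40 N; I handed the job in at about 17 s, and no verdict was returned.

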